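Draw the long thermometer out through the trough's short opening

TASK

The glass thermometer lying in the steel soaking trough is longer than the opening between the two clear end covers: grip it lightly, slide it along, tilt it and draw it out diagonally, blue cap end first, without forcing it against the trough. Finish while still holding it in the gripper, slanting with the bulb end lower, the whole thermometer at least 10 cm above the covers and the bulb end still over the trough. Leave everything else where it stands.

Things in the scene. Friction and masses are not known exactly. Their poses are not given: they have to be found in the camera images.
- trough: steel soaking trough, fixed; outside 288 (x) x 118 (y) x 50 mm tall; floor and walls 4 mm, inside 280 x 110 mm; bail handles 17 mm out at both ends. Fixed clear covers (46 to 50 mm above the worktop) close the top over the last 85 mm at each end, leaving a 110 x 110 mm opening centred at x = 0. Origin: centre of the underside; x along the trough, roughly to the robot's left; z up.
- edge_bulb (a point): middle of the upper edge of the cover over the bulb end, marked by a red strip: at x = -55 mm, z = 50 mm in the trough's frame
- edge_cap (a point): middle of the upper edge of the cover over the cap end, marked by a red strip: at x = +55 mm, z = 50 mm in the trough's frame
- thermometer: flat glass thermometer, white, red bulb at its -x end, blue cap at +x; 180 (x) x 14 (y) x 12 (z) mm, 35 to 70 g, rigid. It lies on the trough's floor, both ends under covers, cap towards the trough's +x. Origin: centre of its underside. It breaks if the fingers press it with over 100 N in all (40 N a finger is safe) or if it bears on the trough with over 15 N once tilted 2 degrees.
- thermometer_bulb (a point): centre of the thermometer's end face at the red bulb (-x end, 90 mm from the middle, mid-thickness)
- thermometer_cap (a point): centre of the thermometer's end face at the blue cap (+x end, 90 mm from the middle, mid-thickness)
- beaker_50: small clear glass beaker, 47 mm wide, 58 mm tall; loose bystander, origin at the centre of its underside, leave it alone
- petri_dish: round glass dish with cover, 66 mm wide, 16 mm tall; loose bystander, origin at the centre of its underside, leave it alone
- thread_spool: wooden spool of thread standing upright, 38 mm wide, 50 mm tall; loose bystander, origin at the centre of its underside, leave it alone
- vial_b03: clear glass vial with a white cap, 32 mm wide, 73 mm tall; loose bystander, origin at the centre of its underside, leave it alone
- steel_cup: small steel cup, 66 mm wide, 60 mm tall; loose bystander, origin at the centre of its underside, leave it alone

How it is judged:
By the outcome, as a careful person would: the job done as asked, in the order asked, and still so for the second after the job is handed in, while the arm keeps its last pose, push and grip.
It also fails if it takes over 38 s, if anything falls off the work surface, if the arm or the gripper's body presses on something with over 40 N, if the wrist force passes 120 N, or if a joint passes its speed limit or range.

ROBOT

A 6-joint arm with a two-finger parallel gripper is mounted at the origin on a cart in front of the work surface, level with it; the furniture and walls round the work are solid. World frame = base frame: x ahead of the robot, y to its left, z up, the work surface at z = 0. Lengths are in m, angles in rad, forces in N, time in s.
With the tool pointing down it reaches from about 0.325 to 0.9 m from the base axis. Payload 6.1 kg.
Tool frame: the origin (TCP) lies midway between the tips of the shut fingers; the grasp point (between the pads) lies 19 mm behind it; z points along the fingers, y is the line along which they close (so a half turn about z gives the same grasp; the last joint's range is limited). The gripper opens to 85 mm and grips with 20 to 120 N. Pads are 22 mm wide; open, the fingers measure 114 mm over their backs; the gripper's body (76 mm by 85 mm) begins 54 mm behind the grasp point. The pads swing forward as they close: fully open they stand 13 mm farther back than shut.
Start: joints at [1.044, 0.22, 1.526, -0, 1.395, -0.126], TCP at [0.244, 0.575, 0.231] pointing down, gripper open.
Joint ranges: [-2.98, 2.98], [-0.91, 2.08], [0.09, 2.57], [-1.24, 4.39], [0.2, 2.65], [-2.68, 2.68]. Speed limits (rad/s): [2.57, 2.57, 3.01, 3.14, 3.14, 3.14].

INTERFACE

Orientations are given as [roll, pitch, yaw] about the fixed x, y, z axes, in that order (R = Rz(yaw) Ry(pitch) Rx(roll)).
In Python, from plant import movep, move_l, set_joints, gripper_to, hold, inverse_kinematics, observe, get_image, get_calibration, Unreachable, job_done gives the robot as it stands. Calls block until the motion is done:
- movep(position, orientation): joint-space move of the TCP to a pose.
- move_l(position, feed=0.15, rotation=None, max_force=None): straight line of the TCP; rotation=None keeps the orientation; feed is the mean speed in m/s. With max_force (N) it stops when the force on the tool has changed by that much, and returns True; else False.
- set_joints(angles): joint-space move.
- gripper_to(opening, f_grip=None): finger opening in m; f_grip is the grip in N (None keeps the last); returns when the fingers have stopped.
- hold(seconds).
- inverse_kinematics(position, orientation): joint angles nearest the present ones, or None.
- observe(): the state.
- get_image(name): name is "scene" or "top"; returns (picture, depth): 400x640x3 uint8, red, green, blue; 400x640 float32, m along the optical axis (not along the pixel's ray), 0 where there is no reading.
- get_calibration(name): a dict with "intrinsics" (3x3 intrinsics, pixels), "world_from_camera" (4x4, takes a point from camera to world coordinates). Camera axes: x right, y down, z forward; pixel columns grow to the right and rows downward; lengths in m; the calibration is good to about 2 mm. A picture is of the moment at which its call begins. get_calibration takes no time and is no camera call.
A pose or a line that the arm cannot do raises Unreachable and nothing moves.
- job_done(): hands the job in; it is judged then, once.
The state is a dict: "time_s": time; "q": joint angles; "joint_velocities": joint speeds; "joint_torque": joint torques, N m; "eef_pos": TCP position; "tcp_rot": TCP orientation; "ft_force": force on the tool from outside, world axes, zero at the start; "torque": the same for the moment, N m; "opening": finger opening in m; "grasp_force": force on a finger pad.
Only numpy, scipy, OpenCV 4.12 (cv2) and the standard library are available. Lean on these libraries where they do the work, as an engineer would, in place of code of your own. Each camera call takes 0.05 s, during which the arm holds its last target. There are 200 camera calls.

## Working session

There is one attempt and no reset: what is moved stays moved. The work goes in short steps, each a Python script; the robot and the scene stay as the last script left them, time stands still between calls to the robot, and variables do not carry over. Pictures are saved under pics/ and viewed, at most 10 in all, crops included, and the job is handed in when it is done.

```bash
mkdir -p pics; ls; python3 - <<'E'
from plant import *
import cv2,numpy as np
for n in("scene","top"):
    im,d=get_image(n); np.savez(f"pics/{n}0.npz",im=im,d=d)
    cv2.imwrite(f"pics/{n}0.png",im[:,:,::-1])
    c=get_calibration(n); print(n,c["intrinsics"],c["world_from_camera"])
print(observe())
E
```

```text
pics
scene [[412.38696639   0.         320.92477162]
 [  0.         412.38696639 198.10371011]
 [  0.           0.           1.        ]] [[-0.90215016 -0.23095518  0.36439649  0.29793265]
 [-0.43110376  0.51504141 -0.74086564  0.4882139 ]
 [-0.01657253 -0.82546475 -0.56421034  0.55812481]
 [ 0.          0.          0.          1.        ]]
top [[378.84207234   0.         329.05551826]
 [  0.         378.84207234 194.53632239]
 [  0.           0.           1.        ]] [[-7.93529197e-04 -9.85058210e-01  1.72219900e-01  4.68947544e-01]
 [-9.99914350e-01 -1.46823637e-03 -1.30052307e-02 -1.08477700e-01]
 [ 1.30637688e-02 -1.72215469e-01 -9.84972675e-01  9.45841203e-01]
 [ 0.00000000e+00  0.00000000e+00  0.00000000e+00  1.00000000e+00]]
{'time_s': 0.1, 'q': array([ 1.04390552e+00,  2.21159956e-01,  1.52749846e+00,  2.47050053e-05,
        1.39471839e+00, -1.26117864e-01]), 'joint_velocities': array([-0.00095667, -0.00293654, -0.00248928,  0.00102049, -0.00064396,
        0.00156788]), 'joint_torque': array([ 9.65949621e-04, -4.98248005e+01, -3.90543616e+01, -1.64041307e-04,
        5.69130789e-03, -3.84015345e-05]), 'eef_pos': array([0.24355865, 0.57499264, 0.23029985]), 'tcp_rot': array([-3.13982572e+00, -2.48540295e-04,  2.74081514e+00]), 'ft_force': array([-1.07524153,  0.06753999, -0.08501676]), 'torque': array([-0.01817685,  0.00126685,  0.04904501]), 'grasp_force': 0.0, 'opening': 0.08577827661953827}
```

View pics/top0.png

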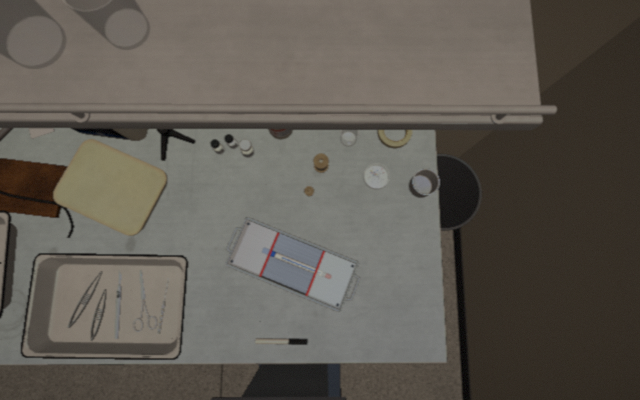

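View pics/scene0.png

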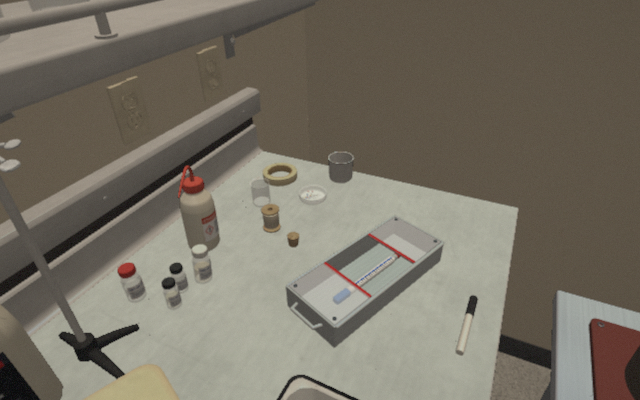

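Top view: the trough spans about (232,222)–(357,305), with red strips near (270,255) and (317,274). The blue cap is near (272,254). The scene view shows the same layout, with a shelf behind. I'll enlarge both.

```bash
python3 - <<'E'
import cv2
a=cv2.imread("pics/top0.png")[212:312,225:365]; cv2.imwrite("pics/topc.png",cv2.resize(a,None,fx=5.7,fy=5.7,interpolation=cv2.INTER_CUBIC))
a=cv2.imread("pics/scene0.png")[210:345,282:450]; cv2.imwrite("pics/scenec.png",cv2.resize(a,None,fx=4.4,fy=4.4,interpolation=cv2.INTER_CUBIC))
E
```

```text
(no output)
```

View pics/topc.png

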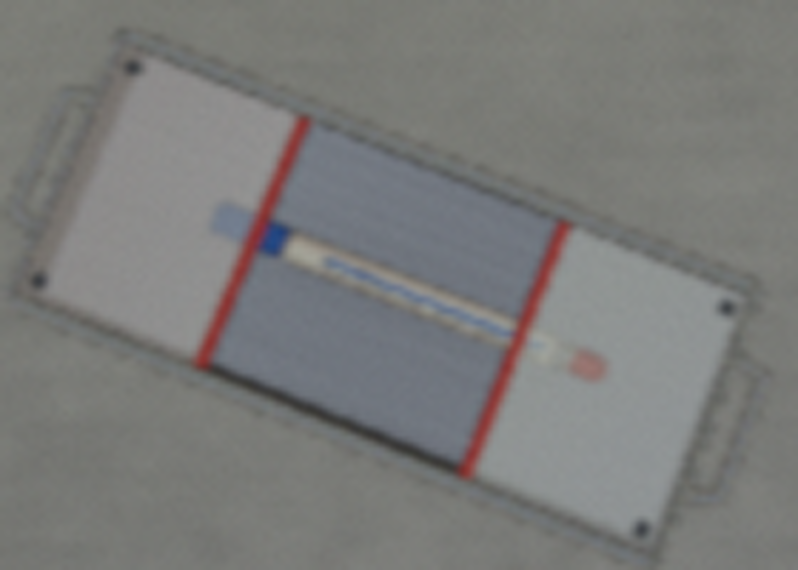

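View pics/scenec.png

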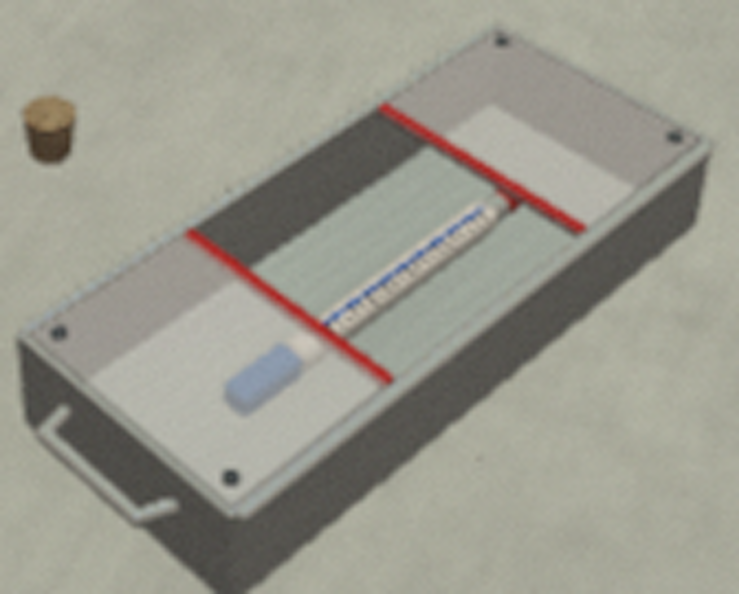

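Top crop: red strips run (305,118)–(203,366) at the cap end and (566,222)–(467,474) at the bulb end. The thermometer tips are at about (213,215) and (606,367). Scene crop: strips run (190,232)–(391,381) and (381,106)–(584,230). Next I'll fit both poses and check that the planned path is reachable.

```bash
cat > h.py <<'E'
import numpy as np
from plant import *
from scipy.spatial.transform import Rotation as R
def plane(cam,uv,z):
    c=get_calibration(cam);T=c["world_from_camera"]
    d=T[:3,:3]@np.linalg.solve(c["intrinsics"],[uv[0],uv[1],1]);o=T[:3,3]
    return (o+d*(z-o[2])/d[2])
top=lambda p,z:plane("top",(225-.4+p[0]/5.7,212-.4+p[1]/5.7),z)
sc=lambda p,z:plane("scene",(282-.4+p[0]/4.4,210-.4+p[1]/4.4),z)
E
cat > m.py <<'E'
from h import *
n=np.linalg.norm
for nm,f,cap,bulb in(("top",top,[(305,118),(203,366)],[(566,222),(467,474)]),("scene",sc,[(190,232),(391,381)],[(381,106),(584,230)])):
    C=[f(p,.05) for p in cap];B=[f(p,.05) for p in bulb]
    c,b=np.mean(C,0),np.mean(B,0);v=c-b;w=C[0]-C[1];w2=B[0]-B[1]
    print(nm,"centre",(c+b)/2,"sep",n(v),"yaw",np.degrees(np.arctan2(v[1],v[0])),"strips len/yaw",[(n(q),np.degrees(np.arctan2(-q[0],q[1]))) for q in(w,w2)])
S=[top(p,.05) for p in[(132,68),(38,281),(727,308),(642,529)]]
v=S[0]+S[1]-S[2]-S[3]; print("screws",np.mean(S,0),np.degrees(np.arctan2(v[1],v[0])))
tc,tb=top((214,215),.015),top((605,366),.015)
v=tc-tb;print("therm top",(tc+tb)/2,n(v),np.degrees(np.arctan2(v[1],v[0])))
# scene: axis of top face
tc,tb=sc((240,396),.013),sc((517,196),.013)
v=tc-tb;print("therm scene",(tc+tb)/2,n(v),np.degrees(np.arctan2(v[1],v[0])))
E
python3 m.py
```

```text
top centre [ 0.46367757 -0.03450799  0.05      ] sep 0.11571565775529329 yaw 68.3918027466173 strips len/yaw [(np.float64(0.10755020339482474), np.float64(-111.26422182892769)), (np.float64(0.1078552855668053), np.float64(-111.57749709391732))]
scene centre [ 0.46085199 -0.0325184   0.05      ] sep 0.11569619068607788 yaw 68.2821188276919 strips len/yaw [(np.float64(0.10863185127328669), np.float64(-112.09543443297885)), (np.float64(0.10906621281110894), np.float64(-111.67645895776026))]
screws [ 0.46326098 -0.03349506  0.05      ] 68.23890196316245
therm top [ 0.46488892 -0.0414408   0.015     ] 0.17801592300674515 69.22642160425377
therm scene [ 0.46024385 -0.03725264  0.013     ] 0.16939808852255603 67.53903319453914
```

```bash
cat >> h.py <<'E'
C=np.array([.4625,-.0335,0.]);YT=np.radians(68.4);YR=np.radians(68.8);LAT=-.0035
HALF=0; S=.110; DZ=.002
def pose(bx,bz,tilt,half=None):
    """TCP pose for rod bulb-end underside at trough (bx,LAT,bz), cap raised by tilt deg"""
    half=HALF if half is None else half
    Rr=R.from_euler("z",YR)*R.from_euler("y",-tilt,degrees=True)
    b=C+R.from_euler("z",YT).apply([bx,LAT,bz])
    p=b+Rr.apply([S,0,DZ])
    q=Rr*R.from_euler("x",np.pi)*R.from_euler("z",np.pi*half)
    return p,q.as_euler("xyz")
WP=[(-.097,.1,0),(-.097,.004,0),(-.097,.006,0),(-.132,.006,0),(-.132,.006,8),(-.132,.006,16)]
t=np.radians(16)
WP+=[(-.132+.1*np.cos(t),.006+.1*np.sin(t),16),(-.045,.085,20),(-.045,.185,22)]
E
python3 - <<'E'
from h import *
for h in(0,1):
    for w in WP:
        p,o=pose(*w,half=h);q=inverse_kinematics(p,o);print(h,np.round(p,3),np.round(o,2),None if q is None else np.round(q,2))
E
```

```text
0 [ 0.47  -0.022  0.102] [3.14 0.   1.2 ] [-0.22 -0.01  2.04 -0.    1.12  0.15]
0 [ 0.47  -0.022  0.006] [3.14 0.   1.2 ] [-0.22  0.16  2.08 -0.    0.91  0.15]
0 [ 0.47  -0.022  0.008] [3.14 0.   1.2 ] [-0.22  0.15  2.08 -0.    0.91  0.15]
0 [ 0.457 -0.055  0.008] [3.14 0.   1.2 ] [-0.29  0.13  2.1  -0.    0.91  0.08]
0 [ 0.456 -0.056  0.023] [ 3.14 -0.14  1.2 ] [-0.4   0.08  2.12  0.17  0.95 -0.13]
0 [ 0.455 -0.059  0.038] [ 3.14 -0.28  1.2 ] [-0.51  0.06  2.13  0.33  1.01 -0.32]
0 [0.491 0.03  0.066] [ 3.14 -0.28  1.2 ] [-0.29  0.04  2.09  0.33  1.01 -0.1 ]
0 [0.486 0.019 0.125] [ 3.14 -0.35  1.2 ] [-0.37 -0.06  2.08  0.38  1.15 -0.16]
0 [0.486 0.018 0.228] [ 3.14 -0.38  1.2 ] [-0.4  -0.19  1.99  0.39  1.36 -0.11]
1 [ 0.47  -0.022  0.102] [ 3.14  0.   -1.94] None
1 [ 0.47  -0.022  0.006] [ 3.14  0.   -1.94] None
1 [ 0.47  -0.022  0.008] [ 3.14  0.   -1.94] None
1 [ 0.457 -0.055  0.008] [ 3.14  0.   -1.94] None
1 [ 0.456 -0.056  0.023] [ 3.14  0.14 -1.94] None
1 [ 0.455 -0.059  0.038] [ 3.14  0.28 -1.94] None
1 [0.491 0.03  0.066] [ 3.14  0.28 -1.94] None
1 [0.486 0.019 0.125] [ 3.14  0.35 -1.94] None
1 [0.486 0.018 0.228] [ 3.14  0.38 -1.94] None
```

```bash
python3 - <<'E'
from h import *
import cv2
gripper_to(.042,25)
p,o=pose(-.097,.18,0);movep(p,o)
p,o=pose(*WP[0][:1],.03,0);move_l(p,feed=.15)
p,o=pose(*WP[1]);r=move_l(p,feed=.04,max_force=8)
s=observe();print(r,s["eef_pos"]-p,s["time_s"])
if not r:
    gripper_to(0.005,25);s=observe();print(s["opening"],s["grasp_force"],s["eef_pos"],s["ft_force"])
im,_=get_image("scene");cv2.imwrite("pics/s1.png",cv2.resize(im[150:345,230:470,::-1],None,fx=3,fy=3))
print(observe()["time_s"])
E
```

```text
False [ 2.99828847e-05  5.35651272e-06 -3.60354574e-05] 4.8333
0.012912926046500548 26.952980160713196 [ 0.47023813 -0.02249461  0.00639822] [ 0.06048406 -0.73488189  2.81786417]
5.2417
```

View pics/s1.png

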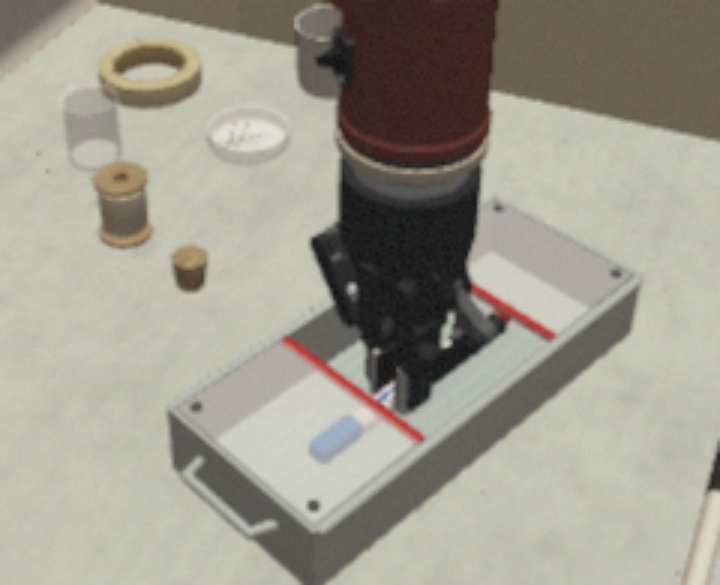

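The picture shows the rod between the pads, with the cap at about (335,438) still under its cover. Grip force is 27 N per finger. Next: lift 2 mm, slide, and check.

```bash
python3 - <<'E'
from h import *
import cv2
p,o=pose(*WP[2]);move_l(p,feed=.03)
p,o=pose(*WP[3]);r=move_l(p,feed=.05,max_force=8)
s=observe();print(r,s["eef_pos"]-p,s["opening"],s["grasp_force"],s["ft_force"],s["time_s"])
im,_=get_image("scene");jm,_=get_image("top")
a=cv2.resize(im[205:340,282:402,::-1],None,fx=4,fy=4,interpolation=cv2.INTER_CUBIC)
b=cv2.resize(jm[212:312,225:365,::-1],(480,343),interpolation=cv2.INTER_CUBIC)[:, :310]
b=np.vstack([b,np.zeros((540-343,310,3),np.uint8)])
cv2.imwrite("pics/s2.png",np.hstack([a,b]))
E
```

```text
False [ 4.39358918e-05 -3.75329743e-05  2.41522386e-05] 0.013013770627241465 26.668284237384796 [ 0.72355105 -0.23659411 -0.55790185] 6.3417
```

View pics/s2.png

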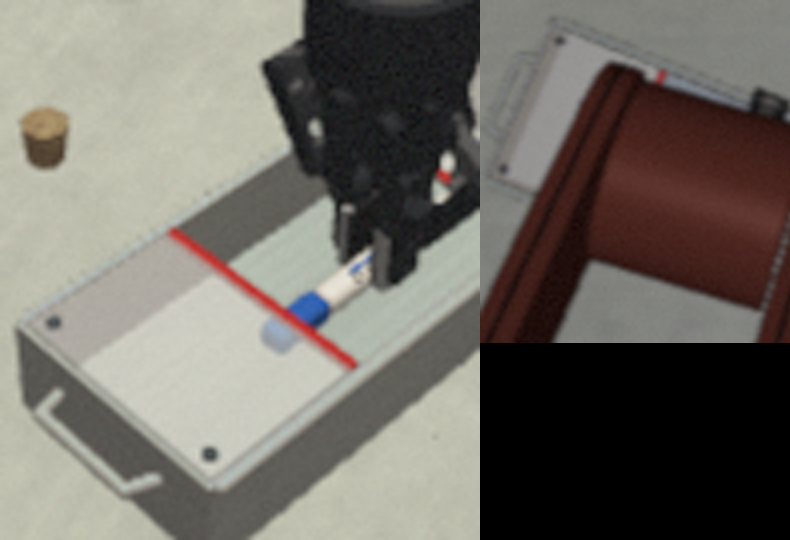

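The cap's end face is at about (265–295, 328–352) in the left panel. I'll convert that to the trough frame.

```bash
python3 - <<'E'
from h import *
Rt=R.from_euler("z",-YT)
s1=lambda p,z:plane("scene",(282-.4+p[0]/4,205-.4+p[1]/4),z)
e=np.mean([s1(p,.05) for p in[(172,232),(356,367)]],0)
print("strip",Rt.apply(e-C)*1e3)
for p,z in(((263,330),.018),((278,342),.018),((285,352),.006),((265,343),.006)): print(Rt.apply(s1(p,z)-C)*1e3)
E
```

```text
strip [58.5578075   2.10533464 50.        ]
[49.11482348 -4.1839702  18.        ]
[49.45960474  5.26009057 18.        ]
[43.17660589  3.95125799  6.        ]
[45.74481649 -5.88370313  6.        ]
```

Cap end is at x ≈ 47–49 mm, which clears the edge at 55 mm and matches the plan. Now tilt and draw out, stopping on any contact force.

```bash
python3 - <<'E'
from h import *
import cv2
t=np.radians(16)
seq=[(-.132,.006,a) for a in(4,8,12,16)]+[WP[6],WP[7],WP[8]]
for i,w in enumerate(seq):
    p,o=pose(*w);r=move_l(p,feed=.04 if i<4 else .07,rotation=o,max_force=6)
    s=observe();print(w,r,s["grasp_force"],s["ft_force"].round(2),s["time_s"])
    if r:break
im,_=get_image("scene");cv2.imwrite("pics/s3.png",im[:,:,::-1])
E
```

```text
(-0.132, 0.006, 4) False 26.63969725370407 [ 0.09 -0.46 -0.26] 6.7833
(-0.132, 0.006, 8) False 26.640312373638153 [ 0.21 -0.52 -0.48] 7.125
(-0.132, 0.006, 12) False 26.641041040420532 [-0.15 -0.45 -0.96] 7.4667
(-0.132, 0.006, 16) False 26.641787588596344 [-0.83 -0.42  0.45] 7.8083
(np.float64(-0.03587383040616811), np.float64(0.033563735581699915), 16) False 26.642203330993652 [-0.38  0.5   0.2 ] 9.3833
(-0.045, 0.085, 20) False 26.642807722091675 [-0.24 -0.11 -0.4 ] 10.3917
(-0.045, 0.185, 22) False 26.643131375312805 [-0.22  1.13 -0.97] 12.025
```

View pics/s3.png

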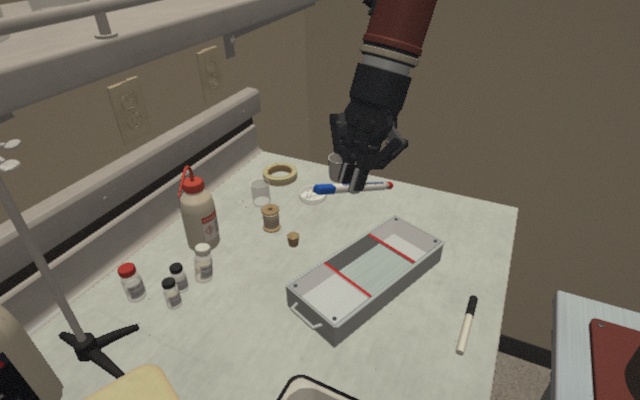

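The rod is out and held: cap near (318,189), bulb near (391,184), bystanders untouched. I'll verify the heights from depth, then hand in.

```bash
python3 - <<'E'
from h import *
hold(.5)
im,d=get_image("scene");c=get_calibration("scene");T=c["world_from_camera"]
def pt(u,v):
    z=np.median(d[v-1:v+2,u-1:u+2]);w=T[:3,:3]@(np.linalg.solve(c["intrinsics"],[u,v,1])*z)+T[:3,3]
    return R.from_euler("z",-YT).apply(w-C)
cap,b=pt(319,189),pt(390,185);print(cap,b,observe()["grasp_force"],observe()["time_s"])
if b[2]>.17 and cap[2]>b[2]+.03 and abs(b[0])<.12 and abs(b[1])<.045: print(job_done())
E
```

```text
[0.11807582 0.00380637 0.25939809] [-0.03804469  0.00286343  0.19561754] 26.644119322299957 12.625
the job is handed in; nothing more can be done
None
```

The job is handed in at 12.6 s: the thermometer came out cap end first with no contact detected and is held at about 27 N a finger, tilted about 22°, bulb end lower at about 0.19 m (about 14 cm above the covers) and over the trough.

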